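# Snap the retaining clip onto the tape spindle

## Robot

A 7-joint arm with a two-finger parallel gripper is mounted at the origin on the work surface. World frame = base frame: x ahead of the robot, y to its left, z up, the work surface at z = 0. Lengths are in m, angles in rad, forces in N, time in s.
With the tool pointing down it reaches from about 0.35 to 0.9 m from the base axis. Payload 8.1 kg.
Tool frame: the origin (TCP) lies midway between the tips of the shut fingers; the grasp point (between the pads) lies arm.grasp_offset behind it (arm.grasp_offset is the distance from the TCP to the grasp point, in m); z points along the fingers, y is the line along which they close (so a half turn about z gives the same grasp; the last joint's range is limited). The gripper opens to 92 mm and grips with 3 to 60 N. Pads are 19 mm wide; open, the fingers measure 130 mm over their backs; the gripper's body (75 mm by 190 mm) begins 47 mm behind the grasp point.
Start: joints at [1.038, 0.434, 0.025, 1.573, -0.012, 1.134, -0.075], TCP at [0.26, -0.568, 0.227] pointing down, gripper open.
Joint ranges: [-2.62, 2.62], [-0.44, 2.09], [-1.27, 1.32], [0.08, 2.57], [-1.32, 4.46], [0.12, 2], [-2.74, 2.74]. Speed limits (rad/s): [2.22, 2.22, 3.01, 3.01, 3.14, 3.14, 3.14].

## Interface

Orientations are given as a rotation vector (axis times angle).
In Python, from cell import observe, imaging, arm gives the robot as it stands.
- The arm moves only by the tool apply_moves, never from a script. Its argument "commands" is a list of rows, each a list of 5 numbers: the opening in per cent of the stroke, from 0 (shut) to 100 (fully open), then the shift along the world's x, y, z in units of 0.06 m (1.0 is 0.06 m), then the turn about the world's z in units of 0.5 rad (1.0 is 0.5 rad). A call has 1 to 12 rows; each row shifts and turns the commanded pose from where the row before left it; what a row does not reach is not made up. A row lasts 1/8 s, in which the tool goes at most 62.5 mm and 10.7 degrees, less where a joint would pass 70% of its speed; a pose out of reach is approached as far as the arm can. A call with a number of a shift or a turn outside -1 to 1 is refused whole. A call with a gripper value outside its range is refused whole. The fingers move at their own pace and stop on an object; "newtons" is the grip in N (left out, the last holds). Time passes only in rows, so rows that do not move let the fingers close. It gives the time, the measured TCP pose, the force, the opening and the grip force at its end, in the units of the state.
- observe(): the state, without advancing time (a new reading comes with each control period).
- imaging.get_image(name): name is "scene" or "top"; returns (picture, depth): 480x640x3 uint8, red, green, blue; 480x640 float32, m along the optical axis (not along the pixel's ray), 0 where there is no reading.
- imaging.camera_params(name): a dict with "camera_matrix" (3x3 intrinsics, pixels), "origin" and "rotation" of the camera in the world. Camera axes: x right, y up, looking along -z (the intrinsics and any distortion apply to the point x, -y, -z); pixel columns grow to the right and rows downward; lengths in m; the calibration is good to about 2 mm. A picture is of the moment at which its call begins. camera_params takes no time and is no camera call.
- arm.sign_off(): hands the job in; it is judged then, once.
The state is a dict: "clock": time; "joints": joint angles; "dq": joint speeds; "joint_efforts": joint torques, N m; "position": TCP position; "ee_rot": TCP orientation; "force": force on the tool from outside, world axes, zero at the start; "ft_torque": the same for the moment, N m; "width": opening from 0.0 (shut) to 1.0 (fully open); "gripper_force": force on a finger pad.
Only numpy, scipy, OpenCV 4.12 (cv2) and the standard library are available. Lean on these libraries where they do the work, as an engineer would, in place of code of your own. Each camera call takes 0.05 s, during which the arm holds its last target. There are 200 camera calls.

## Task

The roll on the tape stand needs its retaining clip. Take the orange spring clip from the bench, press it straight down over the groove near the free end of the stand's spindle until it snaps fully home around the shaft, and let go. The smaller blue clip belongs to a thinner spindle: leave it standing where it is.

Things in the scene. Friction and masses are not known exactly. Their poses are not given: they have to be found in the camera images.
- orange_clip_mid (a point): Centre, 39 mm up, of the orange spring clip: loose, C-shaped, 90 g, standing mouth down on the bench; 77 mm tall, 47 mm across its feet (own x), 18 mm thick (own y), z up, same from both sides. Its solid grip tab, 22 mm (x) by 18 mm (y), spans 3 mm to 38 mm above this point. Below it are the sprung jaws: grip only the tab, the jaws must be free to spread.
- orange_clip_bore (a point): Centre of the orange clip's bore (for a 24 mm shaft; bore along own y), 17.6 mm below orange_clip_mid, same axes. Below it the mouth narrows to 16.5 mm, then flares to 31 mm at the feet, 21 mm below this point. A push of about 8 to 13 N springs the jaws apart; they snap shut round the shaft, and fully home this point lies on the shaft's axis.
- groove (a point): Centre of the groove, on the axis of the tape stand's level steel spindle, 130 mm up; spindle along own y, z up. Groove 24 mm in diameter, 36 mm long, between dark shoulders 38 mm in diameter; free end 30 mm towards -y, a yellow tape roll (92 mm diameter) from 52 mm towards +y. Stand fixed; its plywood foot, 18 mm thick, reaches 65 mm along x and -x, 55 mm to -y, 165 mm to +y.
- blue_clip_mid (a point): Centre, 35 mm up, of the blue clip, a loose bystander of like shape but smaller: 70 mm tall, 41 mm by 18 mm, with a 15 mm bore that cannot go over the groove. Leave it standing.
There are look-alikes about, which are no part of the job. Of the things shaped like the part that bears orange_clip_mid, the orange one is meant.

How it is judged:
At the end, for the whole second after the job is handed in: The orange clip's bore centre lies within 6 mm of the spindle's axis (level and in height) and 12 mm of the groove's middle along the spindle, bore within 17 degrees of the spindle's direction; the blue clip is within 30 mm of where it stood (x of orange_clip_bore in the frame of groove between -0.006 and 0.006 m and z of orange_clip_bore in the frame of groove between -0.006 and 0.006 m and y of orange_clip_bore in the frame of groove between -0.012 and 0.012 m and angle between the y axis of orange_clip_bore and the y axis of groove, either way round below 0.3 rad and distance of blue_clip_mid from where it was at the start of the episode below 0.03 m); the robot touches nothing.
It fails at once if the blue clip is knocked over or moved more than 30 mm (distance of blue_clip_mid from where it was at the start of the episode above 0.03 m).
It also fails if it takes over 34 s, if anything falls off the work surface, if the arm or the gripper's body presses on something with over 40 N, if the wrist force passes 120 N, or if a joint passes its speed limit or range.

## Working session

There is one attempt and no reset: what is moved stays moved. The work goes in short steps, Python scripts to look and compute and a tool call to move; the robot and the scene stay as the last step left them, time stands still between calls to the robot, and variables do not carry over. Pictures are saved under pics/ and viewed, at most 10 in all, crops included, and the job is handed in when it is done.

Besides the shell and the picture viewer there is one more tool, called as name(argument=value, ...), one argument or row to a line, values as JSON. apply_moves: Moves the arm, as the interface text tells. Its arguments: {"type":"object","properties":{"commands":{"type":"array"},"newtons":{"type":"number"}},"required":["commands"]}

```bash
mkdir -p pics
cat > h.py <<'E'
import numpy as np, cv2
from cell import observe, imaging, arm
def grab(n,tag):
    im,d=imaging.get_image(n); cv2.imwrite(f'pics/{tag}.png',im[:,:,::-1]); np.savez(f'pics/{tag}.npz',im=im,d=d); return im,d
def cloud(n,d):
    p=imaging.camera_params(n);K=np.array(p['camera_matrix']);R=np.array(p['rotation']);o=np.array(p['origin'])
    v,u=np.mgrid[:480,:640]
    c=np.stack([(u-K[0,2])/K[0,0]*d,-(v-K[1,2])/K[1,1]*d,-d],-1)
    return c@R.T+o
E
python3 - <<'E'
from h import *
for n in('scene','top'):
    grab(n,n+'0'); p=imaging.camera_params(n); print(p)
s=observe(); print(s, arm.grasp_offset)
E
```

```text
{'camera_matrix': array([[590.01902178,   0.        , 310.1373171 ],
       [  0.        , 590.01902178, 238.97778636],
       [  0.        ,   0.        ,   1.        ]]), 'origin': array([ 1.06583746, -0.11348544,  0.98751608]), 'rotation': array([0.4543172 , 0.42803028, 1.50931625])}
{'camera_matrix': array([[449.04209631,   0.        , 314.50990488],
       [  0.        , 449.04209631, 238.45277413],
       [  0.        ,   0.        ,   1.        ]]), 'origin': array([ 0.42792587, -0.10586763,  0.9341839 ]), 'rotation': array([ 0.11610589, -0.07128094, -1.55388644])}
{'clock': 0.1, 'joints': array([ 1.03841161,  0.43513753,  0.02494824,  1.57398492, -0.01158752,
        1.13401449, -0.07510876]), 'dq': array([ 0.00023974, -0.00375067, -0.00133632, -0.00225212,  0.0006757 ,
       -0.00061188, -0.00019413]), 'joint_efforts': array([ 3.80560494e-03, -6.69128823e+01,  9.88406427e-01, -3.15146470e+01,
       -6.05651247e-02,  3.74770956e-02,  1.42798845e-04]), 'position': array([ 0.26019469, -0.56776453,  0.22604116]), 'ee_rot': array([-3.06804680e+00, -6.69559582e-01,  6.62749585e-04]), 'force': array([-0.54642001, -0.49997127, -0.06312157]), 'ft_torque': array([-0.02087621, -0.0174424 ,  0.07973502]), 'gripper_force': 0.0, 'width': 1.0063551818068013} 0.0188
```

Rotation is a rotation vector.

```bash
sed -i "s/R=np.array(p\['rotation'\])/R=cv2.Rodrigues(np.array(p['rotation']))[0]/" h.py; python3 -c "
import cv2,numpy as np
a=cv2.imread('pics/scene0.png');b=cv2.imread('pics/top0.png')
print(a.shape)"
```

```text
(480, 640, 3)
```

View pics/scene0.png

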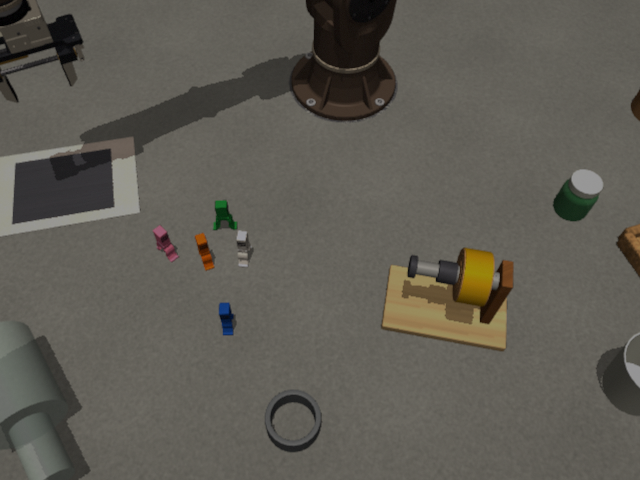

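View pics/top0.png

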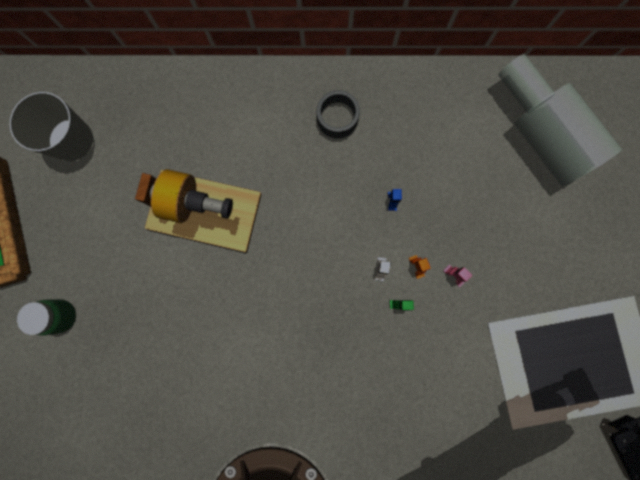

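The scene view shows the orange clip at about (205,251), blue at (227,318), with pink, green and white look-alikes round the orange one. The spindle runs from (413,267) to the roll at (475,277). In the top view, orange is at (421,266), blue at (396,198) and the spindle tip at (227,207).

```bash
cat > m.py <<'E'
from h import *
def hue(im): return cv2.cvtColor(im,cv2.COLOR_RGB2HSV)
for n in('scene','top'):
    f=np.load(f'pics/{n}0.npz');im,d=f['im'],f['d'];P=cloud(n,d);H=hue(im)
    roi=np.zeros((480,640),bool)
    if n=='scene': roi[190:345,140:260]=1
    else: roi[180:320,360:480]=1
    h,s,v=H[...,0],H[...,1],H[...,2]
    for c,m in dict(orange=(h>5)&(h<18)&(s>150),blue=(h>105)&(h<125)&(s>150),green=(h>50)&(h<80)&(s>130),pink=(h>160)&(s>60),white=(s<30)&(v>120)).items():
        m=m&roi&(d>0); Q=P[m]; 
        if len(Q)<10: print(n,c,len(Q));continue
        zt=np.percentile(Q[:,2],97); t=Q[Q[:,2]>zt-.004]
        r=cv2.minAreaRect((t[:,:2]*1000).astype(np.float32))
        e=cv2.minAreaRect((Q[:,:2]*1000).astype(np.float32))
        print(n,c,len(Q),'ztop',zt.round(4),'top mean',t.mean(0).round(4),'n',len(t),'rect',np.round(r[0],1),np.round(r[1],1),round(r[2],1),'all',np.round(e[0],1),np.round(e[1],1),round(e[2],1))
    if n=='scene': r2=(slice(245,300),slice(400,520))
    else: r2=(slice(165,230),slice(145,240))
    Q=P[r2].reshape(-1,3); C=im[r2].reshape(-1,3); hh=H[r2].reshape(-1,3)
    k=(Q[:,2]>.11)&(Q[:,2]<.2); 
    y=k&(hh[:,0]>15)&(hh[:,0]<32)&(hh[:,1]>150); print(n,'roll',Q[y].mean(0),Q[y].min(0),Q[y].max(0))
    for nm,kk in (('grey',k&(hh[:,1]<60)&(hh[:,2]>75)),('dark',k&(hh[:,2]<=75))):
        print(n,nm,kk.sum(),Q[kk].min(0).round(3),Q[kk].max(0).round(3),np.median(Q[kk],0).round(3))
E
python3 m.py; python3 -c "
import cv2
a=cv2.resize(cv2.imread('pics/scene0.png')[190:345,140:260],None,fx=3,fy=3,interpolation=2);b=cv2.resize(cv2.imread('pics/scene0.png')[235:345,380:520],None,fx=3,fy=3,interpolation=2)
import numpy as np
o=np.zeros((465,790,3),'uint8');o[:,:360]=a;o[:330,365:785]=b
cv2.imwrite('pics/c1.png',o)"
```

```text
scene orange 348 ztop 0.08 top mean [ 0.4862 -0.2913  0.0783] n 67 rect [ 486.  -291.5] [21.2 16.3] 22.2 all [ 470.8 -297.4] [77.9 17.3] 21.8
scene blue 332 ztop 0.0724 top mean [ 0.6233 -0.2415  0.0707] n 102 rect [ 623.6 -241.3] [20.5 17.5] 1.4 all [ 627.7 -241.2] [17.7 29.7] 89.7
scene green 348 ztop 0.0791 top mean [ 0.4101 -0.2593  0.0776] n 74 rect [ 410.7 -259.5] [21.1 18.1] 88.4 all [ 409.3 -259.6] [20.7 44.7] 2.1
scene pink 433 ztop 0.0795 top mean [ 0.4683 -0.3678  0.078 ] n 86 rect [ 468.6 -367.4] [23.5 17.3] 45.6 all [ 457.1 -378.5] [77.  19.8] 44.3
scene white 142 ztop 0.0807 top mean [ 0.4804 -0.2176  0.0785] n 62 rect [ 480.3 -217.3] [16.3 20.4] 81.8 all [ 471.1 -220.9] [65.8 23.4] 6.4
scene roll [0.61601095 0.17020466 0.16357017] [0.55955886 0.14243326 0.11122731] [0.6478415  0.2247941  0.17902433]
scene grey 412 [0.556 0.081 0.129] [0.634 0.237 0.164] [0.591 0.108 0.141]
scene dark 1132 [0.554 0.069 0.11 ] [0.641 0.227 0.168] [0.6   0.141 0.143]
top orange 254 ztop 0.0788 top mean [ 0.4839 -0.2889  0.0772] n 95 rect [ 484.  -288.9] [21.2 17.5] 23.8 all [ 483.9 -288.5] [45.3 17.7] 20.5
top blue 187 ztop 0.0721 top mean [ 0.6206 -0.2388  0.0701] n 79 rect [ 621.1 -238.2] [15.5 19.9] 89.5 all [ 622.1 -238.3] [37.2 15.9] 1.9
top green 182 ztop 0.0795 top mean [ 0.4073 -0.2563  0.0774] n 85 rect [ 407.1 -256.3] [15. 19.] 1.0 all [ 406.9 -250.1] [15.  31.4] 1.1
top pink 296 ztop 0.0792 top mean [ 0.4665 -0.3656  0.0776] n 86 rect [ 466.6 -365. ] [21.1 17.7] 49.7 all [ 467.2 -364.7] [39.8 38. ] 86.1
top white 118 ztop 0.0801 top mean [ 0.4791 -0.2151  0.078 ] n 72 rect [ 478.7 -214.6] [15.7 20.4] 82.0 all [ 479.  -215.2] [16.8 46.3] 82.0
top roll [0.5945348  0.17598866 0.16507157] [0.55040614 0.14532869 0.11169467] [0.64306948 0.22280408 0.17879922]
top grey 205 [0.573 0.085 0.132] [0.611 0.217 0.149] [0.584 0.104 0.141]
top dark 1240 [0.55 0.07 0.11] [0.64  0.238 0.173] [0.586 0.147 0.146]
```

View pics/c1.png

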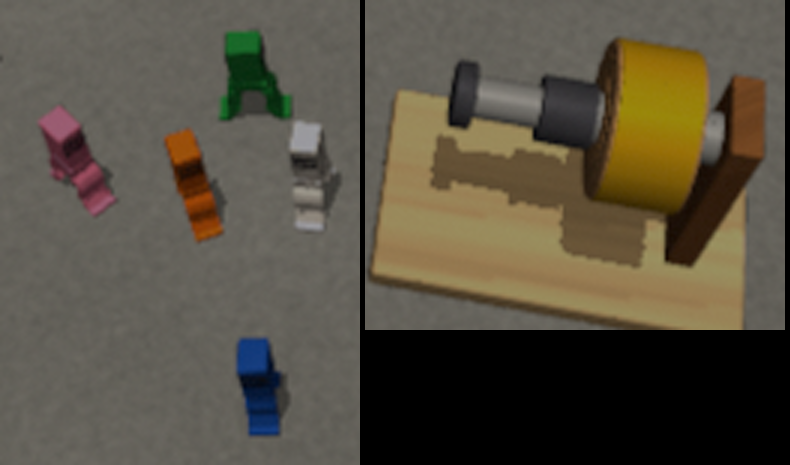

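The crop shows the five clips standing separately. The grey groove lies between a dark end cap and a dark collar, and the roll is beyond the collar. Next I fit the spindle axis.

```bash
cat > g.py <<'E'
from h import *
from scipy.optimize import least_squares
for n,r2 in (('scene',(slice(245,300),slice(400,470))),('top',(slice(175,225),slice(180,240)))):
    f=np.load(f'pics/{n}0.npz');im,d=f['im'],f['d'];P=cloud(n,d);H=cv2.cvtColor(im,cv2.COLOR_RGB2HSV)
    Q=P[r2].reshape(-1,3);V=H[r2].reshape(-1,3)
    k=(Q[:,2]>.115)&(Q[:,2]<.16)&(Q[:,1]<.15)&(V[:,1]<90); Q=Q[k];V=V[k,2]
    # groove: radius 12; axis p=(x0 + t*tan, ., z0)
    def dist(p,Q):
        u=np.array([np.sin(p[1]),np.cos(p[1]),0]);o=np.array([p[0],.1,p[2]]);w=Q-o
        return np.linalg.norm(w-np.outer(w@u,u),axis=1)
    g=Q[(V>75)&(Q[:,1]>.08)&(Q[:,1]<.117)]
    s=least_squares(lambda p:dist(p,g)-.012,[.58,.15,.13],loss='soft_l1',f_scale=.001)
    p=s.x;u=np.array([np.sin(p[1]),np.cos(p[1]),0]);o=np.array([p[0],.1,p[2]])
    R=dist(p,Q);t=(Q-o)@u
    print(n,len(g),p,'rms',np.std(s.fun)); 
    for a in np.arange(-.05,.06,.004):
        j=(t>=a)&(t<a+.004); print(round(a,3),j.sum(),*(np.percentile(R[j],[50,95]).round(4) if j.any() else ''),end=' | ')
    print('\ngroove centre y at t: ',o,u,'tmin',np.percentile(t[R<.025],[0,1,2]))
E
python3 g.py
```

```text
scene 282 [0.58253879 0.20925402 0.13009225] rms 0.001812048393127875
-0.05 0 | -0.046 0 | -0.042 0 | -0.038 0 | -0.034 0 | -0.03 64 0.0173 0.02 | -0.026 54 0.0191 0.0212 | -0.022 55 0.0187 0.0209 | -0.018 32 0.0131 0.0186 | -0.014 35 0.0116 0.0147 | -0.01 33 0.012 0.0145 | -0.006 39 0.012 0.0146 | -0.002 35 0.012 0.0146 | 0.002 31 0.012 0.0139 | 0.006 39 0.0119 0.0139 | 0.01 32 0.012 0.0142 | 0.014 37 0.0121 0.0142 | 0.018 70 0.0176 0.0208 | 0.022 55 0.0188 0.0215 | 0.026 59 0.0186 0.0206 | 0.03 48 0.0186 0.0208 | 0.034 57 0.0184 0.0204 | 0.038 58 0.0186 0.0204 | 0.042 57 0.0189 0.0208 | 0.046 45 0.0186 0.0204 | 0.05 20 0.0147 0.0172 | 0.054 0 | 0.058 0 | 
groove centre y at t:  [0.58253879 0.1        0.13009225] [0.20773025 0.97818615 0.        ] tmin [-0.02892437 -0.02868373 -0.0285451 ]
top 189 [0.58279106 0.21227443 0.13008542] rms 0.0014153469557807764
-0.05 0 | -0.046 0 | -0.042 0 | -0.038 0 | -0.034 0 | -0.03 49 0.0129 0.0202 | -0.026 45 0.0187 0.0208 | -0.022 39 0.019 0.0208 | -0.018 23 0.0188 0.0205 | -0.014 20 0.0122 0.014 | -0.01 30 0.0119 0.014 | -0.006 28 0.0123 0.0144 | -0.002 28 0.0118 0.0144 | 0.002 29 0.0122 0.0132 | 0.006 24 0.012 0.0131 | 0.01 31 0.0119 0.013 | 0.014 30 0.0119 0.0134 | 0.018 60 0.014 0.0193 | 0.022 43 0.0195 0.0213 | 0.026 42 0.0189 0.0208 | 0.03 38 0.0191 0.0216 | 0.034 44 0.0187 0.0201 | 0.038 48 0.0194 0.0215 | 0.042 41 0.0192 0.0213 | 0.046 37 0.0193 0.0203 | 0.05 8 0.0191 0.0196 | 0.054 4 0.0439 0.0447 | 0.058 1 0.0464 0.0464 | 
groove centre y at t:  [0.58279106 0.1        0.13008542] [0.21068382 0.97755426 0.        ] tmin [-0.02727033 -0.02697014 -0.02683977]
```

apply_moves(
  commands=[
    [100, 0, 0, 0.3, 0.37],
    [100, 0.5, 0.3, 0, 0.37],
    [100, 0.6, 0.5, 0, 0.37],
    [100, 0.6, 0.7, 0, 0.37],
    [60, 0.6, 0.8, 0, 0.37],
    [60, 0.6, 0.8, 0, 0.37],
    [60, 0.5, 0.8, 0, 0.37],
    [60, 0.35, 0.73, -0.3, 0.37],
    [60, 0, 0, 0, 0],
  ],
  newtons=20,
)

```text
clock: 1.23
position: [0.4866, -0.2853, 0.2255]
ee_rot: [-1.801, -2.57, -0.003]
force: [-0.8, 0.1, -1.2]
width: 0.602
gripper_force: 0.0
```

Both views agree. The groove centre is about (0.583, 0.1015, 0.130), with its y axis at 77.9°. The clip is at (0.485, -0.290), with its x axis at about 21.3°. I'll grip across own x, which centres the clip in the critical direction.

apply_moves(
  commands=[
    [60, -0.03, -0.08, -0.4, 0.045],
    [60, 0, 0, -0.6, 0],
    [60, 0, 0, -0.6, 0],
    [60, 0, 0, -0.5, 0],
    [60, 0, 0, -0.4, 0],
    [60, 0, 0, -0.3, 0],
    [60, 0, 0, -0.15, 0],
    [60, 0, 0, 0, 0],
  ],
)

```text
clock: 2.22
position: [0.4835, -0.2953, 0.0495]
ee_rot: [-1.786, -2.584, 0.0]
force: [-0.7, -0.6, -0.0]
width: 0.599
gripper_force: 0.0
```

apply_moves(
  commands=[
    [60, 0.025, 0.08, -0.03, 0.02],
    [60, 0, 0, 0, 0],
    [60, 0, 0, 0, 0],
  ],
)

```text
clock: 2.6
position: [0.4854, -0.2904, 0.0484]
ee_rot: [1.772, 2.593, 0.0]
force: [-0.0, -0.5, 1.2]
width: 0.6
gripper_force: 0.0
```

Run:
```python
from h import *
im,d=grab('top','t1'); im2,_=grab('scene','s1'); print(observe()['position'])
o=np.hstack([cv2.resize(im[215:315,360:490],None,fx=3,fy=3),cv2.resize(im2[170:290,135:265],None,fx=3,fy=3)[:300]])
cv2.imwrite('pics/c2.png',o[:,:,::-1])
```

```text
[ 0.48523799 -0.29052327  0.04822165]
```

View pics/c2.png

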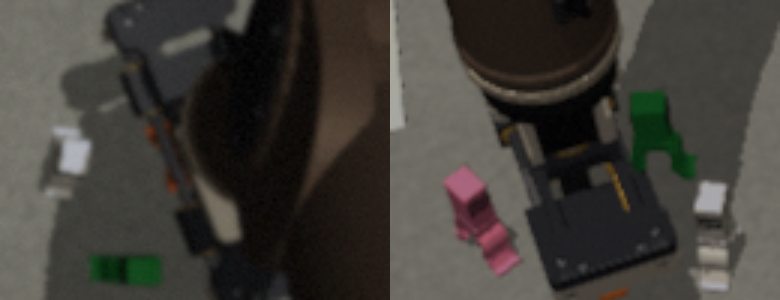

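The picture shows the gripper over the orange clip, with the clip visible between the fingers and the pink, white and green clips undisturbed. Closing now.

apply_moves(
  commands=[
    [30, 0, 0, 0, 0],
    [20, 0, 0, 0, 0],
    [0, 0, 0, 0, 0],
    [0, 0, 0, 0, 0],
    [0, 0, 0, 0, 0],
    [0, 0, 0, 0, 0],
    [0, 0, 0, 0.5, 0],
  ],
  newtons=50,
)

```text
clock: 3.58
position: [0.4834, -0.2896, 0.0764]
ee_rot: [-1.77, -2.59, 0.001]
force: [0.1, 0.3, -1.1]
width: 0.238
gripper_force: 50.0
```

Gripped at 21.9 mm, as expected for the tab. Lift and carry over the groove.

apply_moves(
  commands=[
    [0, 0, 0, 0.8, 0],
    [0, 0, 0, 0.9, 0],
    [0, 0, 0, 0.9, 0],
    [0, 0.1, 0.4, 0.2, -0.14],
    [0, 0.25, 0.8, 0, -0.15],
    [0, 0.25, 0.9, 0, -0.15],
    [0, 0.25, 0.9, 0, -0.15],
    [0, 0.25, 0.9, 0, -0.15],
    [0, 0.2, 0.9, 0, -0.15],
    [0, 0.2, 0.8, 0, -0.15],
    [0, 0.13, 0.6, 0, -0.13],
    [0, 0, 0.3, 0, 0],
  ],
)

```text
clock: 5.08
position: [0.5827, 0.1021, 0.2457]
ee_rot: [-2.442, -1.975, -0.0]
force: [-0.0, -1.2, -1.4]
width: 0.233
gripper_force: 50.0
```

apply_moves(
  commands=[
    [0, 0, 0, 0, 0],
    [0, 0, 0, 0, 0],
  ],
)

```text
clock: 5.32
position: [0.5829, 0.0974, 0.2458]
ee_rot: [2.446, 1.97, -0.002]
force: [0.3, -0.7, -0.1]
width: 0.233
gripper_force: 50.0
```

Run:
```python
from h import *
s=observe(); print(s['position'],s['ee_rot'],s['width'],s['force']); r=s['ee_rot']; print('tool y deg',2*np.degrees(np.arctan2(r[1],r[0]))%360-90)
o=[]
for n in('scene','top'):
    im,d=grab(n,n+'2');P=cloud(n,d);H=cv2.cvtColor(im,cv2.COLOR_RGB2HSV)
    h,sa=H[...,0],H[...,1]
    m=(h>5)&(h<16)&(sa>150)&(P[...,2]>.15)&(P[...,2]<.33)&(abs(P[...,0]-.583)<.05)&(abs(P[...,1]-.1)<.05)
    m=m&(d>0); Q=P[m]; print(n,len(Q),Q.min(0),Q.max(0)) if m.any() else print(n,0)
    if m.any():
        z=Q[:,2]; b=s['position'][2]-.0267
        for lo,hi in((.17,.215),(.215,.23),(.23,.26)):
            q=Q[(z>lo)&(z<hi)]
            if len(q)>5: r=cv2.minAreaRect((q[:,:2]*1000).astype(np.float32)); print(lo,len(q),np.round(r[0],1),np.round(r[1],1),round(r[2],1))
    c=im[130:330,360:560] if n=='scene' else im[100:300,120:320]
    o.append(cv2.resize(c,None,fx=2,fy=2))
cv2.imwrite('pics/c3.png',np.hstack(o)[:,:,::-1])
```

```text
[0.5828633  0.09737169 0.24579962] [ 2.44626722e+00  1.96970721e+00 -1.68598012e-03] 0.23339047612860345 [ 0.34704612 -0.67353207 -0.10179732]
tool y deg -12.318736617468375
scene 56 [0.5965033  0.08305825 0.15098777] [0.62693278 0.14880324 0.20629814]
0.17 53 [602.4  91.6] [17.9  8.3] 69.6
top 164 [0.53912003 0.06463178 0.19773299] [0.60447723 0.10127272 0.3295942 ]
0.17 64 [581.2  93.2] [11.6 46.5] 82.4
0.215 24 [580.4  91.2] [ 5.9 32.2] 81.0
0.23 32 [587.6  88. ] [ 3.6 13.3] 69.2
```

View pics/c3.png

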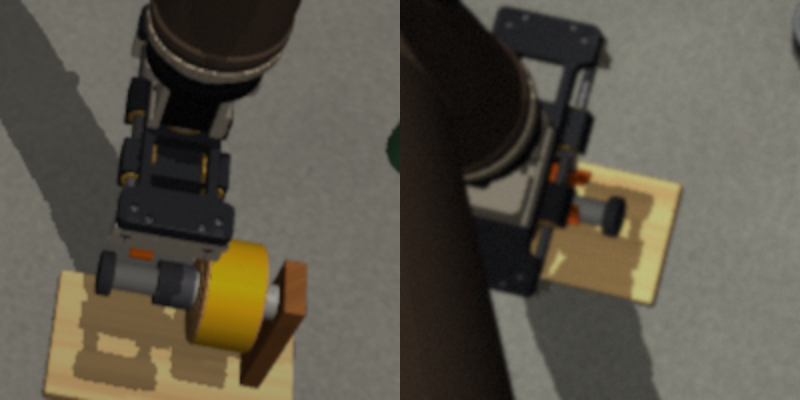

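The scene view shows the clip above the spindle with a foot at about (140,253) in the crop, between cap and collar. The top view has its feet centred at (0.581, 0.093), which lies on the axis. I'll shift 4 mm along the spindle and descend.

apply_moves(
  commands=[
    [0, 0.01, 0.065, -0.3, 0],
    [0, 0, 0, -0.4, 0],
    [0, 0, 0, -0.25, 0],
    [0, 0, 0, -0.05, 0],
    [0, 0, 0, 0, 0],
  ],
)

```text
clock: 6.05
position: [0.5837, 0.1035, 0.1861]
ee_rot: [2.446, 1.972, 0.0]
force: [0.3, -0.0, -0.2]
width: 0.235
gripper_force: 50.0
```

apply_moves(
  commands=[
    [0, 0, -0.02, -0.08, 0],
    [0, 0, 0, -0.08, 0],
    [0, 0, 0, -0.08, 0],
    [0, 0, 0, 0, 0],
  ],
  newtons=60,
)

```text
clock: 6.55
position: [0.5841, 0.1027, 0.172]
ee_rot: [2.445, 1.972, 0.002]
force: [0.8, 1.2, 3.5]
width: 0.236
gripper_force: 60.0
```

apply_moves(
  commands=[
    [0, 0, 0, -0.06, 0],
    [0, 0, 0, -0.06, 0],
    [0, 0, 0, 0, 0],
  ],
)

```text
clock: 6.92
position: [0.5839, 0.1027, 0.1645]
ee_rot: [2.445, 1.972, 0.002]
force: [1.5, 1.2, 0.7]
width: 0.236
gripper_force: 60.0
```

apply_moves(
  commands=[
    [0, 0, 0, -0.06, 0],
    [0, 0, 0, -0.06, 0],
    [0, 0, 0, -0.02, 0],
    [0, 0, 0, 0, 0],
  ],
)

```text
clock: 7.42
position: [0.5842, 0.102, 0.1569]
ee_rot: [2.445, 1.971, 0.002]
force: [-0.6, -2.4, 11.0]
width: 0.238
gripper_force: 60.0
```

apply_moves(
  commands=[
    [0, 0, 0, -0.03, 0],
    [0, 0, 0, 0, 0],
  ],
)

```text
clock: 7.68
position: [0.5844, 0.102, 0.1566]
ee_rot: [2.444, 1.97, 0.003]
force: [-5.0, -3.8, 24.6]
width: 0.235
gripper_force: 60.0
```

Run:
```python
from h import *
im,d=grab('scene','s3');im2,_=grab('top','t3')
cv2.imwrite('pics/c4.png',np.hstack([cv2.resize(im[200:320,380:520],None,fx=3,fy=3),cv2.resize(im2[150:270,180:300],None,fx=3,fy=3)])[:,:,::-1])
```

```text
(no output)
```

View pics/c4.png

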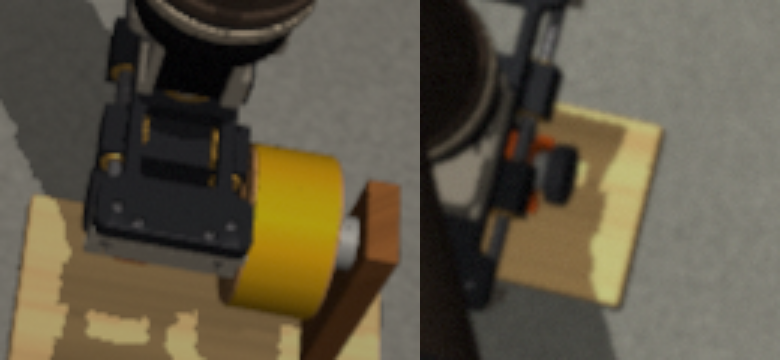

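The force rises steeply at home height (11 to 24.6 N over 0.3 mm), and both views show the clip down over the groove beside the cap, so it has bottomed out. Relieve the push, release, retreat and verify.

apply_moves(
  commands=[
    [0, 0, 0, 0.03, 0],
    [50, 0, 0, 0, 0],
    [50, 0, 0, 0, 0],
    [50, 0, 0, 0, 0],
    [50, 0, 0, 0, 0],
    [50, 0, 0, 0.3, 0],
    [50, 0, 0, 0.8, 0],
    [50, 0, 0, 0.8, 0],
    [50, -0.5, -0.5, 0.5, 0],
    [50, -0.8, -0.8, 0, 0],
    [50, -0.8, -0.8, 0, 0],
    [50, -0.8, -0.8, 0, 0],
  ],
)

```text
clock: 9.28
position: [0.4196, -0.0613, 0.3013]
ee_rot: [2.444, 1.971, 0.002]
force: [1.0, -1.3, -0.3]
width: 0.499
gripper_force: 0.0
```

Run:
```python
from h import *
o=[]
for n in('scene','top'):
    im,d=grab(n,n+'4');P=cloud(n,d);H=cv2.cvtColor(im,cv2.COLOR_RGB2HSV)
    h,s=H[...,0],H[...,1]
    m=(h>5)&(h<15)&(s>150)&(d>0)&(abs(P[...,0]-.583)<.05)&(abs(P[...,1]-.1)<.05)&(P[...,2]>.1)&(P[...,2]<.25); Q=P[m]
    zt=np.percentile(Q[:,2],97);t=Q[Q[:,2]>zt-.004]
    r=cv2.minAreaRect((t[:,:2]*1000).astype(np.float32)); print(n,len(Q),'ztop',zt,'expect',.130+.0556,t.mean(0),r)
    m=(h>105)&(h<125)&(s>150)&(d>0)&(P[...,2]>.066)&(P[...,0]>.57)&(P[...,0]<.68)&(abs(P[...,1]+.24)<.06);print('blue',m.sum(),P[m].mean(0))
    c=im[200:320,380:520] if n=='scene' else im[150:270,140:260]
    o.append(cv2.resize(c,None,fx=3,fy=3))
cv2.imwrite('pics/c5.png',np.hstack(o)[:,:,::-1])
```

```text
scene 460 ztop 0.18753655413948542 expect 0.1856 [0.58446069 0.09985165 0.18602244] ((583.8677368164062, 100.46491241455078), (17.389251708984375, 21.49958610534668), 77.2594223022461)
blue 119 [ 0.62402061 -0.24134145  0.07010397]
top 299 ztop 0.187644713899494 expect 0.1856 [0.58198117 0.10357976 0.18619412] ((582.389892578125, 102.9887466430664), (18.54561996459961, 20.363073348999023), 77.54472351074219)
blue 85 [ 0.62039951 -0.23859656  0.070012  ]
```

View pics/c5.png

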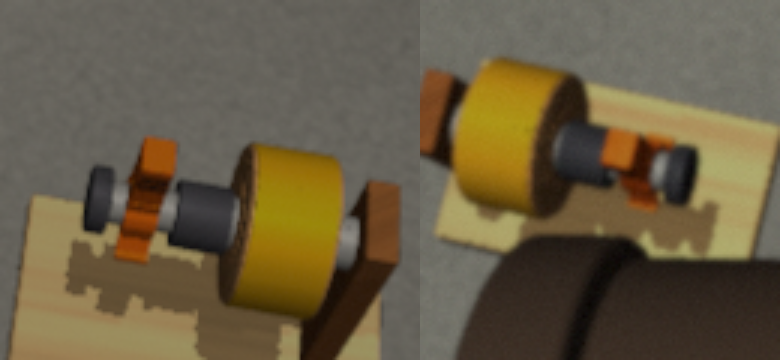

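The clip sits upright around the groove, between cap and collar. Its top is at the expected height within 1 mm, its angle matches the spindle at 77°, and the blue clip has not moved.

```bash
python3 -c "
from cell import arm
print(arm.sign_off())"
```

```text
the job is handed in; nothing more can be done
None
```

The orange clip is snapped home on the spindle's groove and released, with the blue clip left standing where it was; the job was handed in about 9.5 s into the 34 s limit, and sign-off gave no verdict.

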